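# Let a check ball out of the lever dispenser

### The arm

A 7-joint arm with a two-finger parallel gripper is mounted at the origin on a cart in front of the work surface, level with it; the furniture and walls round the work are solid. World frame = base frame: x ahead of the robot, y to its left, z up, the work surface at z = 0. Lengths are in m, angles in degrees, forces in N, time in s.
With the tool pointing down it reaches from about 0.425 to 0.875 m from the base axis. Payload 4.7 kg.
Tool frame: the origin (TCP) lies midway between the tips of the shut fingers; the grasp point (between the pads) lies bot.pinch_z behind it (bot.pinch_z is the distance from the TCP to the grasp point, in m); y points along the fingers, x is the direction in which the jaws open and shut, and the axes are right-handed (so a half turn about y gives the same grasp; the last joint's range is limited). The gripper opens to 87 mm and grips with 3 to 60 N. Pads are 19 mm wide; open, the fingers measure 117 mm over their backs; the gripper's body (75 mm by 190 mm) begins 51 mm behind the grasp point.
Start: joints at [-69.838, 18.392, -4.016, 83.108, 1.295, 78.541, -3.26], TCP at [0.215, 0.613, 0.223] pointing down, gripper open.
Joint ranges: [-163.93, 163.93], [-17.29, 119.83], [-79.2, 71.16], [3.27, 140.29], [-89.18, 269.18], [5.43, 117.66], [-154.24, 154.24]. Speed limits (degrees/s): [147.25, 147.25, 180, 180, 180, 180, 180].

### API

Orientations are given as a 3x3 rotation matrix whose columns are the frame's x, y, z axes.
In Python, from cell import telemetry, viewer, bot gives the robot as it stands. The module is installed in compiled form; this text tells all that it offers.
- The arm moves only by the shell command python3 -m inch 'ROWS' [FORCE]. ROWS is JSON, one flat list of numbers, 7 for each row, row after row: the shift along the world's x, y, z in mm, then the turn, a rotation vector about the world's x, y, z in rad, then the finger opening in mm, from 0 to 87. A call has 1 to 12 rows; each row is the pose to reach, as a shift and turn from the pose commanded when the call began; what a row does not reach only later rows make up. A row lasts 1/8 s, in which the tool goes at most 62.5 mm and 10.7 degrees, less where a joint would pass 70% of its speed; a pose out of reach is approached as far as the arm can. A call with a gripper value outside its range is refused whole. The fingers move at their own pace and stop on an object; FORCE is the grip in N (left out, the last holds). Time passes only in rows, so rows that repeat a pose let the fingers close. It gives the time, the measured TCP pose, the force and the opening at its end, in the units of the state.
- telemetry.state(): the state, without advancing time (a new reading comes with each control period).
- viewer.camera(name): name is "scene" or "top" or "wrist"; returns the picture (420x560x3 uint8, red, green, blue); there is no depth.
- viewer.get_calibration(name): a dict with "mtx" (3x3 intrinsics, pixels), "k1" (the pictures are not rectified: a ray, as slopes to the right and down, at radius r is drawn at 1 + k1 r^2 times it, then the intrinsics apply), "position" and "rotation" of the camera in the world. Camera axes: x right, y down, z forward; pixel columns grow to the right and rows downward; lengths in m; the calibration is good to about 2 mm. A picture is of the moment at which its call begins: read the wrist's pose just before it. get_calibration takes no time and is no camera call; for the wrist camera it gives the pose at the moment of the call.
- bot.hand_in(): hands the job in, once; it reports no verdict.
The state is a dict: "clock": time; "qpos": joint angles; "dq": joint speeds; "joint_efforts": joint torques, N m; "ee_pos": TCP position; "orientation": TCP orientation; "contact_force": force on the tool from outside, world axes, zero at the start; "torque": the same for the moment, N m; "grip_width": opening from 0.0 (shut) to 1.0 (fully open).
Only numpy, scipy, OpenCV 4.12 (cv2) and the standard library are available. Lean on these libraries where they do the work, as an engineer would, in place of code of your own. Each camera call takes 0.05 s, during which the arm holds its last target. There are 200 camera calls.

### The job

Press the red lever paddle of the ball dispenser all the way down with the fingertips so that the linked lid lifts, and keep it down until the steel ball has rolled out into the blue bin. Then ease the lever back up, so that the lid comes down gently and closes without slamming, and move clear. Only the lever is to be touched: do not grasp anything, do not touch the lid, ball or bin, and leave the other things on the bench where they are.

Things in the scene. Friction and masses are not known exactly. Their poses are not given: they have to be found in the camera images.
- dispenser: Bench ball dispenser, screwed down (it cannot move; its place and yaw differ each time). Blue housing 122 mm (x) by 110 (y), top 111 mm above the bench with the lid shut, on a dark base plate 200 x 160 mm. Origin: on the bench under the housing; x points to the back (hinge side of the lid), -x to the lever paddle, +y to the spout and bin. The lever's arm lies along the -y side and cranks across to the paddle, which stands in front of the housing.
- lever (a joint): Lever hinge, rad: 0 = at rest, paddle up; 0.45 = fully down on its stop. Pivot line parallel to the dispenser's y axis, at x -70, y -73, z 75 mm in the dispenser frame. Sprung: the paddle needs about 4 N to start and 6 N at full press, and springs back by itself when let go.
- pad (a point): Centre of the top face of the red ribbed paddle (34 mm wide across y, 30 mm long, 8 mm thick), which sits 120 mm in front of the lever pivot. At rest it is about 112 mm above the bench and slopes 0.22 rad (its front edge higher); fully pressed it is about 57 mm above the bench and slopes 0.23 rad the other way. This point moves with the paddle: in the dispenser frame it is at about x -190, y -13 mm throughout (within 6 mm).
- lid (a joint): Lid hinge, rad: 0 = shut, about 0.66 = fully open (lever on its stop). The lid is tied to the lever: lid angle is about 1.47 times the lever angle. Its yellow gate lets the ball out at about 0.3. If the lever is let go from fully down, the lid slams at over 4 rad/s; a closing that takes 2 s or more is gentle (under 1 rad/s), and anything over 2 rad/s counts as a slam.
- lid_front (a point): Middle of the front edge of the lid (pale see-through plate in a yellow frame, 130 mm long from its hinge at the back, 122 mm wide). It is about 109 mm above the bench when shut and 190 mm when open, and about 120 mm behind the paddle's centre.
- ball_center (a point): Centre of the steel ball, 25 mm diameter. It waits behind the lid's gate in a lane sloping to the dispenser's +y side, and rolls out of the spout by itself within about 1 s of the gate being up.
- bin: Loose blue open parts bin, 110 (its x) x 150 (its y) x 50 mm, walls 3 mm; its low 30 mm wall (-x side) stands under the end of the spout. Origin: centre of its underside.
- grease_tin: Bystander: green tin with a grey lid, 64 mm diameter, 31 mm high, to the left of the dispenser's front. Origin: centre of its underside.
- spanner: Bystander: steel spanner, 35 x 203 x 8 mm, lying at the front edge of the bench, right of the paddle. Origin: underside.
- test_block: Bystander: round steel test block, 65 mm diameter, 15 mm high, to the right. Origin: underside.
- gear: Bystander: steel gear, 60 mm diameter, 14 mm high, to the right. Origin: underside.

How it is judged (in metres and radians):
On the way:
1. the lever is held fully down (lid wide open) with the ball out in the bin (value of joint lid above 0.5 rad and contact force between the fingers and lever above 0.5 N and x of ball_center in the frame of bin between -0.054 and 0.054 m and y of ball_center in the frame of bin between -0.074 and 0.074 m and z of ball_center in the frame of bin below 0.03 m), for 0.2 s.
At the end, for the whole second after the job is handed in: The lid is shut and the lever fully up (both under 0.04 rad), the ball lies inside the bin, and the bin stands within 20 mm of where it was (value of joint each of lid, lever below 0.04 rad and x of ball_center in the frame of bin between -0.054 and 0.054 m and y of ball_center in the frame of bin between -0.074 and 0.074 m and z of ball_center in the frame of bin below 0.03 m and distance of bin from where it was at the start of the episode below 0.02 m); the robot touches nothing.
It fails at once if the lid slams (closes faster than 2 rad/s) (velocity of joint lid below -2 rad/s).
It fails at once if the robot touches the lid instead of the lever (contact force between the arm and lid above 1 N).
It fails at once if the robot touches the ball (contact force between the arm and ball above 0.3 N).
It fails at once if the robot touches the bin, or it is moved by more than 20 mm (contact force between the arm and bin above 1 N or distance of bin from where it was at the start of the episode above 0.02 m).
It fails at once if a bystander is lifted or moved by more than 20 mm (distance of any of grease_tin, spanner, test_block, gear from where it was at the start of the episode above 0.02 m).
It also fails if it takes over 42 s, if anything falls off the work surface, if the arm or the gripper's body presses on something with over 40 N, if the wrist force passes 120 N, or if a joint passes its speed limit or range.

## Working session

There is one attempt and no reset: what is moved stays moved. The work goes in short steps, Python scripts to look and compute and a shell command to move; the robot and the scene stay as the last step left them, time stands still between calls to the robot, and variables do not carry over. Pictures are saved under pics/ and viewed, about 8 in all and at most 12, crops included, and the job is handed in when it is done.

```bash
mkdir -p pics; cat > h.py <<'E'
import numpy as np, cv2
from cell import telemetry, viewer, bot
def ray(c,u,v):
    K=np.array(c["mtx"],float);d=np.array([c["k1"],0,0,0,0.])
    # k1 is radial: x_d = x(1+k1 r^2), same as OpenCV
    p=cv2.undistortPoints(np.array([[[u,v]]],float),K,d)[0,0]
    r=np.array(c["rotation"])@np.array([p[0],p[1],1]);return np.array(c["position"]),r/np.linalg.norm(r)
def onplane(c,u,v,z):
    o,r=ray(c,u,v);return o+r*(z-o[2])/r[2]
def proj(c,P):
    R=np.array(c["rotation"]);
    q,_=cv2.projectPoints(np.array(P,float).reshape(-1,3),cv2.Rodrigues(R.T)[0],-R.T@np.array(c["position"]),np.array(c["mtx"],float),np.array([c["k1"],0,0,0,0.]));return q[:,0]
E
python3 - <<'E'
from h import *
s=telemetry.state();print(s)
ims=[]
for n in ("scene","top"):
    im=viewer.camera(n);c=viewer.get_calibration(n);print(n,c)
    cv2.imwrite(f"pics/{n}0.png",im[:,:,::-1])
E
```

```text
{'clock': 0.0, 'qpos': array([-69.83763283,  18.43936847,  -4.01394596,  83.17571599,
         1.29602854,  78.54001514,  -3.25922461]), 'dq': array([-0.04547001, -0.02225684,  0.02845285,  0.00484243,  0.05216858,
       -0.03822113, -0.11284472]), 'joint_efforts': array([ 6.47969409e-04, -4.91300547e+01, -4.03643483e-01, -3.12522876e+01,
       -6.38059666e-02,  4.38025407e-02,  1.81812579e-04]), 'ee_pos': array([0.2153042 , 0.61271689, 0.22145067]), 'orientation': array([[ 3.31388828e-01, -5.15488161e-04, -9.43494133e-01],
       [ 9.43492327e-01, -1.85019145e-03,  3.31389205e-01],
       [-1.91647199e-03, -9.99998156e-01, -1.26773652e-04]]), 'contact_force': array([-1.12698293, -0.11487447,  0.49803775]), 'torque': array([ 0.06331116, -0.00866505,  0.0736423 ]), 'grip_width': 1.0026377768930395}
scene {'mtx': array([[487.92195921,   0.        , 286.42087681],
       [  0.        , 487.92195921, 198.34989287],
       [  0.        ,   0.        ,   1.        ]]), 'k1': 0.008018261943286094, 'position': array([-0.02803049, -0.61698121,  1.02198906]), 'rotation': array([[ 0.72024309, -0.49650843,  0.48448867],
       [-0.69350548, -0.53276751,  0.48498342],
       [ 0.01732147, -0.68530151, -0.72805344]])}
top {'mtx': array([[386.55932212,   0.        , 279.16096565],
       [  0.        , 386.55932212, 209.09470497],
       [  0.        ,   0.        ,   1.        ]]), 'k1': 0.0017174234281134054, 'position': array([0.35171687, 0.01695926, 1.36711717]), 'rotation': array([[-0.02195605, -0.98380431,  0.17789606],
       [-0.99971176,  0.01987605, -0.01346614],
       [ 0.00971218, -0.17814044, -0.98395714]])}
```

View pics/scene0.png

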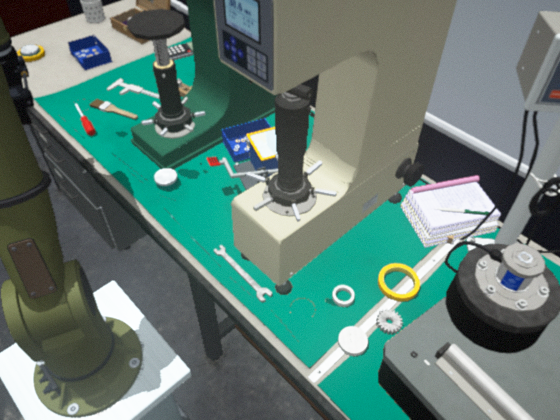

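View pics/top0.png

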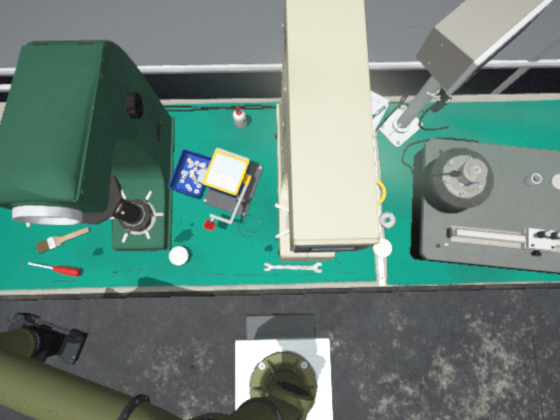

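The scene view shows the red paddle at about (213,161), and the top view shows it at (209,225). The yellow lid is at (227,172) in the top view, between a green tester on the left and a cream machine on the right. The blue bin is at (190,173). Next I'll measure the paddle and the lid.

```bash
python3 - <<'E'
from h import *
C={n:viewer.get_calibration(n) for n in("scene","top")}
I={n:cv2.imread(f"pics/{n}0.png") for n in C}
def comp(im,lo,hi,roi):
    x0,y0,x1,y1=roi;h=cv2.cvtColor(im,cv2.COLOR_BGR2HSV)
    m=cv2.inRange(h,lo,hi)
    z=np.zeros_like(m);z[y0:y1,x0:x1]=m[y0:y1,x0:x1];return z
mr={"top":comp(I["top"],(0,120,80),(8,255,255),(195,210,225,240)),"scene":comp(I["scene"],(0,120,80),(8,255,255),(195,150,235,180))}
mr={k:v|comp(I[k],(170,120,80),(180,255,255),(195,150,235,240) if k=="scene" else (195,210,225,240)) for k,v in mr.items()}
cen={}
for k,m in mr.items():
    y,x=np.nonzero(m);cen[k]=(x.mean(),y.mean());print(k,len(x),cen[k],x.min(),x.max(),y.min(),y.max())
o1,r1=ray(C["top"],*cen["top"]);o2,r2=ray(C["scene"],*cen["scene"])
A=np.stack([r1,-r2],1);t=np.linalg.lstsq(A,o2-o1,rcond=None)[0]
p1=o1+t[0]*r1;p2=o2+t[1]*r2;print("pad tri",p1,p2,"top@.112",onplane(C["top"],*cen["top"],.112),"scene@.112",onplane(C["scene"],*cen["scene"],.112))
my=comp(I["top"],(18,80,120),(35,255,255),(195,140,260,200))
y,x=np.nonzero(my);pts=np.stack([x,y],1).astype(np.float32)
n,lab,st,ce=cv2.connectedComponentsWithStats(my);print(st[1:],ce[1:])
i=1+np.argmax(st[1:,4]);y,x=np.nonzero(lab==i)
box=cv2.boxPoints(cv2.minAreaRect(np.stack([x,y],1).astype(np.float32)));print(box)
W=np.array([onplane(C["top"],*b,.110) for b in box]);print(W, np.linalg.norm(W-np.roll(W,1,0),axis=1))
for k,(x0,y0,x1,y1) in {"top":(120,140,300,280),"scene":(130,100,330,240)}.items():
    cr=cv2.resize(I[k][y0:y1,x0:x1],None,fx=4,fy=4,interpolation=cv2.INTER_CUBIC);cv2.imwrite(f"pics/{k}c.png",cr)
E
```

```text
top 78 (np.float64(208.98717948717947), np.float64(225.12820512820514)) 204 214 220 230
scene 81 (np.float64(212.87654320987653), np.float64(161.12345679012347)) 207 219 157 165
pad tri [0.5305328  0.23094953 0.10835806] [0.52932066 0.231697   0.10831294] top@.112 [0.53001543 0.2303304  0.112     ] scene@.112 [0.52707151 0.22827223 0.112     ]
[[202 149  50  47 415]] [[229.51566265 174.05783133]]
[[201.39476 183.7607 ]
 [213.62447 148.1834 ]
 [255.93712 162.72838]
 [243.70741 198.30568]]
[[0.67015669 0.25739637 0.11      ]
 [0.7936604  0.21766477 0.11      ]
 [0.73963654 0.07466011 0.11      ]
 [0.61775611 0.11660087 0.11      ]] [0.15023047 0.1297373  0.15286893 0.12889479]
```

View pics/topc.png

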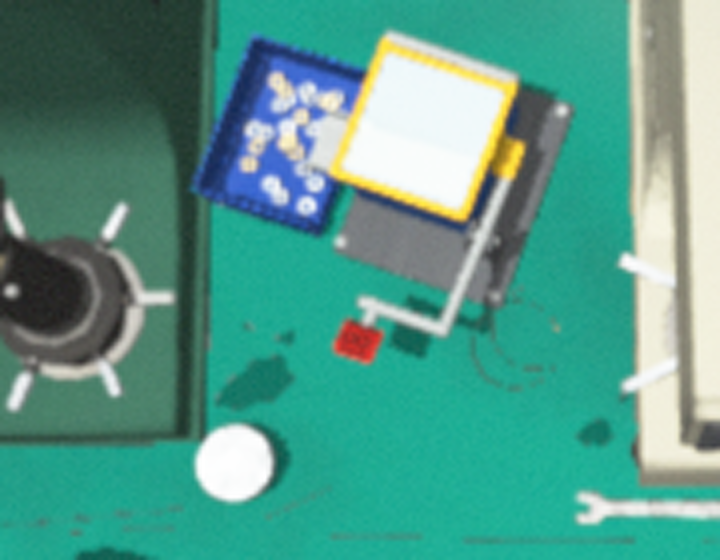

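View pics/scenec.png

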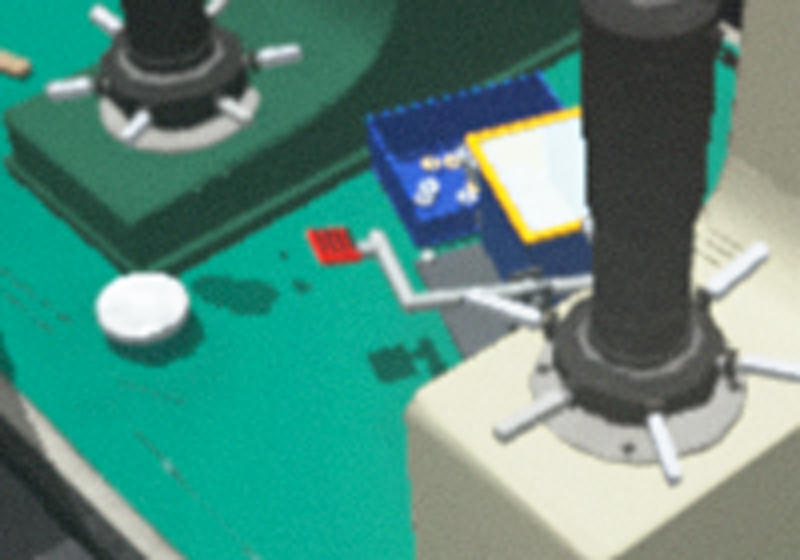

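Both views put the paddle at (0.530, 0.231, 0.108). That is 120 mm ahead of the lid front, as the text says it must be. The jaw axis already lies along the dispenser's y, so no turn is needed. I'll shut the fingers and swing round in front of the tester first.

```bash
python3 -m inch '[10,-20,0,0,0,0,0, 25,-55,0,0,0,0,0, 40,-90,0,0,0,0,0, 60,-125,0,0,0,0,0, 75,-160,0,0,0,0,0, 95,-195,0,0,0,0,0, 110,-230,0,0,0,0,0, 130,-265,0,0,0,0,0, 145,-300,0,0,0,0,0, 160,-335,0,0,0,0,0, 175,-365,0,0,0,0,0, 185,-382,0,0,0,0,0]'
python3 - <<'E'
from h import *
c=viewer.get_calibration("top")
F=[(203,183),(237.5,194.5),(249.5,161.3),(217,149.5)]
W=np.array([onplane(c,*p,.11) for p in F]);print(W)
d=(W[0]+W[1]-W[2]-W[3]);d/=np.linalg.norm(d);print("-x",d,"front mid",(W[0]+W[1])/2,"pad pred",(W[0]+W[1])/2+.12*d)
# lateral: pad y -13 vs lid mid
print("spindle lever tips",onplane(c,163,214,.1),onplane(c,277,206,.15),"head edge",onplane(c,285,245,.4),"bench front",onplane(c,200,285,0))
print(bot.pinch_z)
E
```

```text
clock: 1.6
ee_pos: [0.401, 0.2292, 0.2223]
orientation: [[0.334, -0.0, -0.943], [0.943, -0.0, 0.334], [-0.0, -1.0, 0.0]]
contact_force: [0.2, 0.8, 0.3]
grip_width: 0.007
[[0.67266597 0.2520844  0.11      ]
 [0.63108939 0.13714013 0.11      ]
 [0.7450601  0.09633203 0.11      ]
 [0.78877322 0.20619201 0.11      ]]
-x [-0.93576469  0.35262508  0.        ] front mid [0.65187768 0.19461227 0.11      ] pad pred [0.53958592 0.23692728 0.11      ]
spindle lever tips [0.57206855 0.38481168 0.1       ] [0.58198277 0.00700439 0.15      ] head edge [ 0.43503894 -0.00887344  0.4       ] bench front [0.33730447 0.27826143 0.        ]
0.0187
```

The prediction from the lid corners agrees with the measured pad to within 1 cm. The tester handles at y 0.385 and the cream machine at y 0.007 leave enough room. I'll move over the paddle and then down to about z 0.135.

```bash
python3 -m inch '[20,0,0,0,0,0,0, 50,1,0,0,0,0,0, 80,1,0,0,0,0,0, 110,1,0,0,0,0,0, 130,1,0,0,0,0,0, 130,1,-20,0,0,0,0, 130,1,-45,0,0,0,0, 130,1,-65,0,0,0,0, 130,1,-78,0,0,0,0, 130,1,-82,0,0,0,0, 130,1,-82,0,0,0,0]'
python3 - <<'E'
from h import *
print(telemetry.state()["contact_force"])
C=viewer.get_calibration("top");a=viewer.camera("top");w=viewer.camera("wrist");s=viewer.camera("scene")
f=lambda im,x0,y0,x1,y1:cv2.resize(im[y0:y1,x0:x1,::-1],(400,300),interpolation=cv2.INTER_CUBIC)
cv2.imwrite("pics/m1.png",np.vstack([np.hstack([f(a,165,150,285,240),f(s,150,110,290,215)]),np.hstack([f(w,0,0,560,420),f(s,0,0,560,420)])]))
E
```

```text
clock: 2.98
ee_pos: [0.5306, 0.2324, 0.1409]
orientation: [[0.331, 0.0, -0.944], [0.944, 0.0, 0.331], [0.0, -1.0, -0.0]]
contact_force: [1.2, 0.3, 0.2]
grip_width: -0.0
[1.17419048 0.33181496 0.15619473]
```

View pics/m1.png

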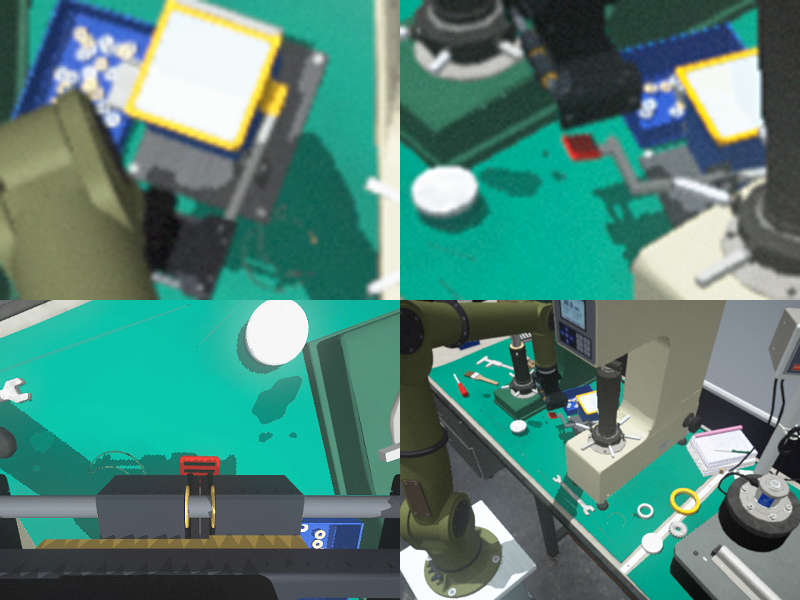

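The wrist view shows the paddle centred between the fingers sideways, at about (200,465) in the mosaic, with its front part sticking out. The scene view shows the fingertips just above it. Now I'll check how the tip sits along the paddle's length.

```bash
python3 - <<'E'
from h import *
p=telemetry.state()["ee_pos"];c=viewer.get_calibration("wrist");w=viewer.camera("wrist");h=cv2.cvtColor(w,cv2.COLOR_RGB2HSV)
m=cv2.inRange(h,(0,140,80),(8,255,255))|cv2.inRange(h,(172,140,80),(180,255,255))
n,l,st,ce=cv2.connectedComponentsWithStats(m);i=1+np.argmax(st[1:,4]);print(st[i],"tcp px",proj(c,p))
x,y,W,H,_=st[i]
ex=np.array([-.944,.331,0]);ey=np.array([.331,.944,0])
for u,v,z in((x,y,.115),(x+W,y,.115),(x+W/2,y,.115)):
    q=onplane(c,u,v,z);print(q,"ahead",(q-p)@ex,"lat",(q-p)@ey)
E
```

```text
[252 218  56  28 993] tcp px [[281.24121941 261.51616612]]
[0.5100572  0.22175941 0.115     ] ahead 0.016168593352384186 lat -0.017073535371546055
[0.52098565 0.2528685  0.115     ] ahead 0.016149244560947292 lat 0.015910767704949487
[0.51552084 0.23731172 0.115     ] ahead 0.016158733378684505 lat -0.0005836877723753749
```

The tip is over the paddle centre to within 1–2 mm, and the paddle measures 33 mm wide (34 mm expected). Pressing down.

```bash
python3 -m inch '[0,0,-10,0,0,0,0, 0,0,-20,0,0,0,0, 0,0,-26,0,0,0,0, 0,0,-32,0,0,0,0, 0,0,-38,0,0,0,0, 0,0,-44,0,0,0,0, 0,0,-50,0,0,0,0, 0,0,-56,0,0,0,0, 0,0,-62,0,0,0,0, 0,0,-68,0,0,0,0, 0,0,-74,0,0,0,0, 0,0,-79,0,0,0,0]'
```

```text
clock: 4.68
ee_pos: [0.5306, 0.2326, 0.0614]
orientation: [[0.331, 0.001, -0.944], [0.944, 0.0, 0.331], [0.001, -1.0, -0.0]]
contact_force: [-2.5, 0.9, 6.2]
grip_width: 0.0
```

The force is 6 N, as expected near full press. I'll go a little further onto the stop and hold.

```bash
python3 -m inch '[0,0,-2,0,0,0,0, 0,0,-4,0,0,0,0, 0,0,-5,0,0,0,0, 0,0,-5,0,0,0,0, 0,0,-5,0,0,0,0, 0,0,-5,0,0,0,0, 0,0,-5,0,0,0,0, 0,0,-5,0,0,0,0, 0,0,-5,0,0,0,0, 0,0,-5,0,0,0,0, 0,0,-5,0,0,0,0, 0,0,-5,0,0,0,0]'
python3 - <<'E'
from h import *
a=viewer.camera("top");s=viewer.camera("scene");cv2.imwrite("pics/s2.png",s[:,:,::-1])
f=lambda im,x0,y0,x1,y1:cv2.resize(im[y0:y1,x0:x1,::-1],(400,400),interpolation=cv2.INTER_CUBIC)
cv2.imwrite("pics/m2.png",np.hstack([f(a,160,135,270,245),f(s,190,100,300,210)]))
E
```

```text
clock: 6.18
ee_pos: [0.5311, 0.2326, 0.0587]
orientation: [[0.331, 0.001, -0.944], [0.944, 0.001, 0.331], [0.002, -1.0, -0.001]]
contact_force: [-6.3, -0.5, 16.5]
grip_width: 0.008
```

View pics/m2.png

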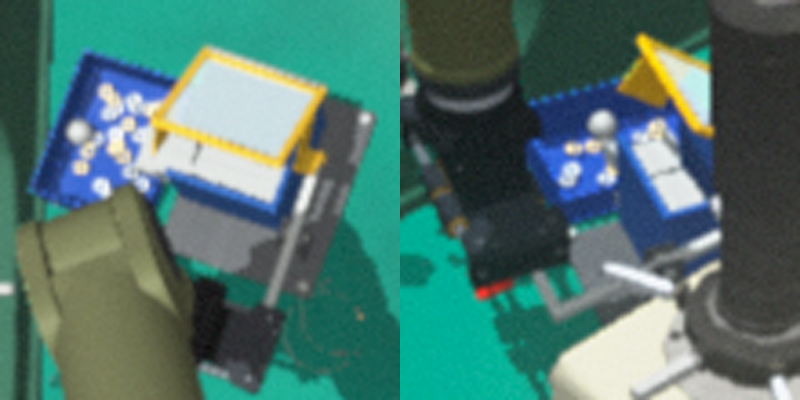

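The lid is wide open and the lever is on its stop (force rose from 6 to 16.5 N). The ball lies in the bin, at (78,131) in the left crop and (600,123) in the right. I'll hold briefly, then ease up at about 20 mm/s.

```bash
python3 -m inch '[0,0,0,0,0,0,0, 0,0,0,0,0,0,0, 0,0,0,0,0,0,0, 0,0,1,0,0,0,0, 0,0,3,0,0,0,0, 0,0,5,0,0,0,0, 0,0,7.5,0,0,0,0, 0,0,10,0,0,0,0, 0,0,12.5,0,0,0,0, 0,0,15,0,0,0,0, 0,0,17.5,0,0,0,0, 0,0,20,0,0,0,0]'
python3 -m inch '[0,0,2.5,0,0,0,0, 0,0,5,0,0,0,0, 0,0,7.5,0,0,0,0, 0,0,10,0,0,0,0, 0,0,12.5,0,0,0,0, 0,0,15,0,0,0,0, 0,0,17.5,0,0,0,0, 0,0,20,0,0,0,0, 0,0,22,0,0,0,0, 0,0,24,0,0,0,0, 0,0,26,0,0,0,0, 0,0,28,0,0,0,0]'
python3 -m inch '[0,0,1.5,0,0,0,0, 0,0,3,0,0,0,0, 0,0,4.5,0,0,0,0, 0,0,6,0,0,0,0, 0,0,7.5,0,0,0,0, 0,0,9,0,0,0,0, 0,0,10.5,0,0,0,0, 0,0,12,0,0,0,0, 0,0,14,0,0,0,0, 0,0,16,0,0,0,0, 0,0,18,0,0,0,0, 0,0,20,0,0,0,0]'
```

```text
clock: 7.78
ee_pos: [0.5305, 0.2324, 0.0768]
orientation: [[0.331, 0.0, -0.944], [0.944, 0.0, 0.331], [0.0, -1.0, -0.0]]
contact_force: [-4.0, 2.6, 5.7]
grip_width: 0.006
clock: 9.28
ee_pos: [0.5304, 0.2315, 0.1045]
orientation: [[0.332, -0.0, -0.943], [0.943, -0.001, 0.332], [-0.001, -1.0, 0.0]]
contact_force: [3.5, -1.5, 2.9]
grip_width: 0.001
clock: 10.78
ee_pos: [0.5304, 0.2323, 0.1247]
orientation: [[0.331, -0.0, -0.943], [0.943, 0.0, 0.331], [0.0, -1.0, 0.0]]
contact_force: [0.1, 0.3, -0.4]
grip_width: 0.004
```

The force is back to zero, so the fingers are off the lever. I'll move up and clear.

```bash
python3 -m inch '[0,0,15,0,0,0,0, 0,0,40,0,0,0,0, 0,0,65,0,0,0,0, 0,0,85,0,0,0,0, 0,0,97,0,0,0,0, -25,0,97,0,0,0,0, -55,0,97,0,0,0,0, -85,0,97,0,0,0,0, -115,0,97,0,0,0,0, -130,0,97,0,0,0,0, -130,0,97,0,0,0,0, -130,0,97,0,0,0,0]'
python3 -m inch '[-10,25,0,0,0,0,0, -25,55,0,0,0,0,0, -45,90,0,0,0,0,0, -60,125,0,0,0,0,0, -80,160,0,0,0,0,0, -95,195,0,0,0,0,0, -110,230,0,0,0,0,0, -130,265,0,0,0,0,0, -145,300,0,0,0,0,0, -155,320,0,0,0,0,0, -155,320,0,0,0,0,0, -155,320,0,0,0,0,0]'
python3 - <<'E'
from h import *
a=viewer.camera("top");s=viewer.camera("scene");I={"top":a,"scene":s}
o={n:cv2.imread(f"pics/{n}0.png")[:,:,::-1] for n in I}
f=lambda im,x0,y0,x1,y1:cv2.resize(im[y0:y1,x0:x1,::-1],(400,300),interpolation=cv2.INTER_CUBIC)
R=(150,130,330,265);S=(130,100,410,310)
cv2.imwrite("pics/m3.png",np.vstack([np.hstack([f(a,*R),f(s,*S)]),np.hstack([f(o["top"],*R),f(o["scene"],*S)])]))
h=lambda im:cv2.cvtColor(im,cv2.COLOR_RGB2HSV)
for k,im in(("before",o["top"]),("after",a)):
    q=cv2.cvtColor(im.copy(),cv2.COLOR_RGB2HSV)
    for nm,lo,hi,(x0,y0,x1,y1) in(("yellow",(18,80,120),(35,255,255),(195,140,265,205)),("red",(0,120,80),(8,255,255),(195,210,225,240)),("bin",(108,150,40),(125,255,255),(165,145,212,200))):
        m=cv2.inRange(q,lo,hi)[y0:y1,x0:x1];y,x=np.nonzero(m);print(k,nm,len(x),x.mean()+x0,y.mean()+y0,x.min()+x0,y.min()+y0)
print(telemetry.state()["contact_force"])
E
```

```text
clock: 12.28
ee_pos: [0.4015, 0.2321, 0.2218]
orientation: [[0.332, 0.001, -0.943], [0.943, 0.0, 0.332], [0.0, -1.0, -0.001]]
contact_force: [0.4, 1.0, 0.3]
grip_width: 0.003
clock: 13.78
ee_pos: [0.2471, 0.5511, 0.2214]
orientation: [[0.333, 0.001, -0.943], [0.943, -0.001, 0.333], [-0.001, -1.0, -0.001]]
contact_force: [0.5, -0.7, 0.4]
grip_width: 0.005
before yellow 415 229.5156626506024 174.0578313253012 202 149
before red 78 208.98717948717947 225.12820512820514 204 220
before bin 666 186.40540540540542 172.94594594594594 169 150
after yellow 414 229.70531400966183 173.94444444444446 202 149
after red 78 208.98717948717947 225.12820512820514 204 220
after bin 635 186.82047244094488 173.06614173228346 169 150
[-0.12789397 -0.92375373  1.0776853 ]
```

View pics/m3.png

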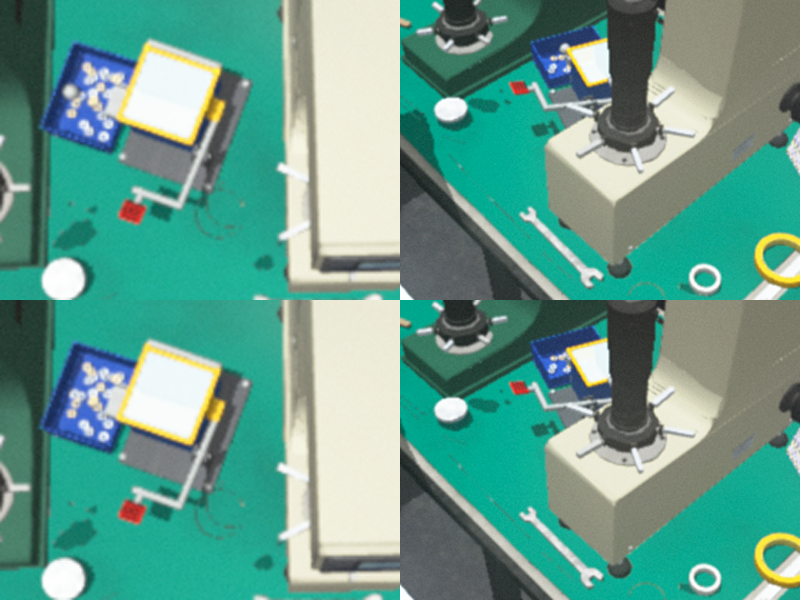

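The after (top row) and before (bottom row) views match: the lid is shut, the paddle is up, and the bin, tin and spanner haven't moved. The ball lies in the bin, at (70,90) in the top-left panel. Handing in.

```bash
python3 -c "from cell import bot; print(bot.hand_in())"
```

```text
the job is handed in; nothing more can be done
None
```

I pressed the paddle onto its stop with the shut fingers and held it about 1.6 s, until the camera showed the ball in the bin. I then eased the lever up over about 3 s and moved clear. The job was handed in after about 14 s of the 42 s allowed.

**Pressing:** the force rose from about 6 N to 16.5 N at the stop. Both views showed the lid wide open and the ball in the bin.

**Final views:** the lid and paddle are back at their starting pixels, to within 0.2 px. The bin's mask is within 0.5 px of where it was, and the ball lies inside it. The tin and spanner look unmoved, and the fingers touch nothing.

**Not checked:**
- I did not measure the lid's closing speed. From the commanded motion it should be about 0.25 rad/s, against the 2 rad/s limit.
- I did not look closely at the gear and test block after the move. The arm never went near them.

No check failed. The only disagreement was that two estimates of the paddle's position differed by about 8 mm. The wrist view settled it, showing the tip within 1–2 mm of the paddle's centre.

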